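# Swap the vacuum battery on the charger

## Task

The blue battery pack on the vacuum's charger is full: slide it off and lay it flat in the empty berth of the tray. Then put the empty orange pack on charge: slide it nose first onto the charger's rail, fully home, until the detent holds it. Set the packs down without dropping them, and leave everything else standing where it is.

Things in the scene. Friction and masses are not known exactly. Their poses are not given: they have to be found in the camera images.
- pack_blue: the full battery pack, blue panel on top: grey, 112 long (x), 58 wide (y), 57 high, about 0.36 kg; origin at the centre of its underside, x to its nose (end with brass slots). Flat sides 58 apart to grip, over its full height. At the start it is home on the charger's rail: it cannot be lifted off, only slid off towards the charger's -x by 120 mm.
- pack_orange: the empty battery pack, same shape, size and axes, orange panel on the nose half of its top, dark panel with four lamps on the rear half; lies on the worktop, channel down, its x turned up to 1.1 rad either way from the world's x. About 0.36 kg.
- orange_channel (a point): point on the orange pack's axis at its nose end, on the underside (origin + 56 mm in x). Here opens the channel that runs along the underside of both packs: 40 wide and 15 high inside, with a slot 28 wide between two inward lips 5 high, open at both ends. A pocket in its roof (18 long, centred 20.5 mm ahead of the origin) takes the charger's dome.
- charger: light-grey charger fixed to the worktop, 153 long (x), 96 wide (y), flat deck 30 high; origin under its base. A dark T-shaped rail runs along x on the deck: flange 35.4 wide, 7 to 13 above the deck, stem 22 wide. A dark contact tower 80 wide, top 76 above the worktop, closes the +x end: the end stop, 1 mm beyond a pack's home place.
- rail_mouth (a point): open (-x) end of the rail, at deck height on its centre line; axes are the charger's; 57 mm towards -x from shoe_home. The rail's end is narrowed to 24 as a lead-in. A pack goes on here moving along +x, nose first, underside 0 to 2 mm above the deck; about 2 mm of play to each side. The deck reaches 13 mm further out.
- shoe_home (a point): point on the charger's deck (30 mm above the worktop, 5 mm to -x of the charger's origin) where a pack's origin lies when it is home, with the pack's x along the charger's x; axes are the charger's. A pack just clear of the rail has its origin 120 mm towards -x from here.
- detent (a joint): sprung steel dome in the rail's top, 20 mm to +x of shoe_home: 0 = fully up, grows (m) as it is pressed down, about 0.0026 while a pack's roof rides over it. With a pack home it is up in the pack's pocket and holds it: going on or coming off takes some 5 to 15 N along the rail, near home only.
- tray: flat grey-green plastic tray fixed to the worktop, 140 (x) x 150 (y), floor 4 thick, walls 16 high and 4 thick; origin under its centre. One partition along x makes two berths: the larger one empty (132 x 78 inside), the smaller one at its +y side holds the crevice nozzle.
- berth (a point): centre of the empty berth's floor (4 mm above the worktop); axes are the tray's, the berth is 132 along x and 78 along y.
- mug: white mug, 76 across, 92 high, handle at its own +y; origin under its centre; stands beside the charger's tower; leave it
- tin: green tin, 68 across, 100 high; origin under its centre; stands just past the orange pack's nose; leave it
- nozzle: black crevice nozzle, 120 x 30, 26 high, lying along its x in the tray's smaller berth; leave it
- brush: wooden dish brush lying, 180 long along its x, 42 wide, 25 high, in front of the tray; leave it
- soap: amber soap bottle with black pump, 64 across, 191 high; origin under its centre; leave it
- bowl: blue bowl, 120 across, 58 high; origin under its centre; leave it
- jar: glass jar with black cap, 74 across, 125 high; origin under its centre; leave it
There are look-alikes about, which are no part of the job. What is shaped like the pack_blue but turquoise is not meant.

How it is judged:
By the outcome, as a careful person would: the job done as asked, in the order asked, and still so for the second after the job is handed in, with the robot touching nothing.
It also fails if it takes over 72 s, if anything falls off the work surface, if the arm or the gripper's body presses on something with over 40 N, if the wrist force passes 120 N, or if a joint passes its speed limit or range.

## Robot

A 6-joint arm with a two-finger parallel gripper is mounted at the origin on the work surface. World frame = base frame: x ahead of the robot, y to its left, z up, the work surface at z = 0. Lengths are in m, angles in rad, forces in N, time in s.
With the tool pointing down it reaches from about 0.375 to 0.975 m from the base axis. Payload 3.8 kg.
Tool frame: the origin (TCP) lies at the very end of the fingers, on their centre line; the grasp point (between the pads) lies 19 mm behind it; z points along the fingers, y is the line along which they close (so a half turn about z gives the same grasp; the last joint's range is limited). The gripper opens to 85 mm and grips with 20 to 120 N. Pads are 22 mm wide; open, the fingers measure 114 mm over their backs; the gripper's body (76 mm by 85 mm) begins 54 mm behind the grasp point. The pads swing forward as they close: fully open they stand 13 mm farther back than shut.
Start: joints at [1.076, 0.264, 1.604, -0, 1.274, -0.037], TCP at [0.298, 0.605, 0.231] pointing down, gripper open.
Joint ranges: [-2.63, 2.63], [-0.94, 2.18], [0.31, 2.57], [-1.31, 4.45], [0, 2.66], [-2.55, 2.55]. Speed limits (rad/s): [2.57, 2.57, 3.14, 3.14, 3.14, 3.14].

## Interface

Orientations are given as a rotation vector (axis times angle).
In Python, from workcell import monitor, viewer, job gives the robot as it stands. The module is installed in compiled form; this text tells all that it offers.
- The arm moves only by the tool step_arm, never from a script. Its argument "series" is one flat list of numbers, 4 for each row, row after row: the shift along the tool's x, y, z in m, then the turn about the tool's z in rad. A call has 1 to 8 rows; each row is the pose to reach, as a shift and turn from the pose commanded when the call began, along the tool's axes at that moment; what a row does not reach only later rows make up. A row lasts 1/8 s, in which the tool goes at most 62.5 mm and 10.7 degrees, less where a joint would pass 70% of its speed; a pose out of reach is approached as far as the arm can. A call with a gripper value outside its range is refused whole. "gripper" is the opening, from 0 (shut) to 1 (fully open), set as the call begins (left out, the last holds). The fingers move at their own pace and stop on an object; "newtons" is the grip in N (left out, the last holds). Time passes only in rows, so rows that repeat a pose let the fingers close. It gives the time, the measured TCP pose, the force, the opening and the grip force at its end, in the units of the state.
- monitor.read_state(): the state, without advancing time (a new reading comes with each control period).
- viewer.read_camera(name): name is "side" or "top" or "wrist"; returns a dict with "image" (420x560x3 uint8, red, green, blue), "intrinsics" (3x3 intrinsics, pixels), "distortion" ([k1, k2, p1, p2, k3] as OpenCV has them; the pictures are not rectified), "T" (4x4, takes a point from camera to world coordinates); the wrist camera has in their place "hand_eye" (4x4, takes a point from camera to tool coordinates, whose origin is the TCP and whose axes are the flange's). Camera axes: x right, y up, looking along -z (the intrinsics and any distortion apply to the point x, -y, -z); pixel columns grow to the right and rows downward; lengths in m; the calibration is good to about 2 mm. A picture is of the moment at which its call begins: read the wrist's pose just before it. There is no depth.
- job.finish_job(): hands the job in; it is judged then, once.
Trained networks look in a picture, given as the dict that the camera call returned (one of the last four; its "shot" number tells which), for a name from the list of things; names that differ only in an ending like _2 or _b are one class to them, and where a whole thing is asked for, a point or a joint stands for the part that bears it (a point fixed in the world has none). Each returns a list of dicts, best first, with "score" (0 to 1); they miss things now and then, are a little off and sometimes report something else, mostly with a low value. They report only what shows in the picture. A call takes as long as a camera call. They do not tell look-alikes from the thing itself.
- viewer.boxes_of(picture, label): "extent" ([centre column, centre row, width, height] in pixels, round what is visible of it).
- viewer.spot_point(picture, label): "point" ([column, row] in pixels: a listed point, or the origin of a listed thing).
The state is a dict: "time": time; "q": joint angles; "joint_vel": joint speeds; "joint_torque": joint torques, N m; "tool_pos": TCP position; "tcp_rot": TCP orientation; "wrist_force": force on the tool from outside, world axes, zero at the start; "torque": the same for the moment, N m; "width": opening from 0.0 (shut) to 1.0 (fully open); "grip_force": force on a finger pad.
Only numpy, scipy, OpenCV 4.12 (cv2) and the standard library are available. Lean on these libraries where they do the work, as an engineer would, in place of code of your own. Each camera call takes 0.05 s, during which the arm holds its last target. There are 200 camera calls.

## Working session

There is one attempt and no reset: what is moved stays moved. The work goes in short steps, Python scripts to look and compute and a tool call to move; the robot and the scene stay as the last step left them, time stands still between calls to the robot, and variables do not carry over. Pictures are saved under pics/ and viewed, at most 10 in all, crops included, and the job is handed in when it is done.

Besides the shell and the picture viewer there is one more tool, called as a command line: name --argument value ..., lists and objects as JSON in quotes. step_arm: Moves the arm, as the interface text tells. Its arguments: {"type":"object","properties":{"series":{"type":"array"},"gripper":{"type":"number"},"newtons":{"type":"number"}},"required":["series"]}

```bash
mkdir -p pics; cat > h.py <<'E'
import numpy as np, cv2
from scipy.spatial.transform import Rotation as R
from workcell import monitor, viewer, job
def tool():
    s=monitor.read_state(); T=np.eye(4); T[:3,:3]=R.from_rotvec(s["tcp_rot"]).as_matrix(); T[:3,3]=s["tool_pos"]; return T
def shot(n):
    t=tool(); p=viewer.read_camera(n)
    p["W"]=p["T"] if n!="wrist" else t@p["hand_eye"]; return p
def back(p,uv,z):
    q=cv2.undistortPoints(np.array([[uv]],float),np.array(p["intrinsics"]),np.array(p["distortion"]))[0,0]
    W=np.array(p["W"]); d=W[:3,:3]@np.array([q[0],-q[1],-1]); o=W[:3,3]
    return o+d*(z-o[2])/d[2]
def proj(p,X):
    W=np.array(p["W"]); c=(np.atleast_2d(X)-W[:3,3])@W[:3,:3]
    c=c*[1,-1,-1]
    return cv2.projectPoints(c,np.zeros(3),np.zeros(3),np.array(p["intrinsics"]),np.array(p["distortion"]))[0][:,0]
def save(p,f): cv2.imwrite("pics/"+f,p["image"][:,:,::-1])
def rel(xyz,yaw=None):
    T=tool(); return T[:3,:3].T@(np.array(xyz)-T[:3,3])
E
python3 - <<'E'
from h import *
np.set_printoptions(precision=4,suppress=True)
s=monitor.read_state(); print(s)
p=shot("top"); save(p,"top.png"); print(p["W"])
for l,z in [("pack_blue",0.03),("pack_orange",0),("orange_channel",0),("rail_mouth",.03),("shoe_home",.03),("charger",0),("tray",0),("berth",.004),("tin",0),("mug",0),("soap",0),("jar",0),("bowl",0),("brush",0)]:
    for d in viewer.spot_point(p,l)[:3]: print(l,d["score"],d["point"],back(p,d["point"],z))
q=shot("side"); save(q,"side.png"); print(q["W"])
for l,z in [("pack_blue",0.03),("pack_orange",0),("orange_channel",0),("rail_mouth",.03),("shoe_home",.03),("charger",0),("tray",0),("berth",.004)]:
    for d in viewer.spot_point(q,l)[:3]: print(l,d["score"],d["point"],back(q,d["point"],z))
E
```

```text
{'time': 0.0, 'q': array([ 1.0761,  0.2648,  1.6054,  0.    ,  1.2737, -0.0369]), 'joint_vel': array([ 0.0015, -0.0015, -0.0007, -0.001 ,  0.0011,  0.    ]), 'joint_torque': array([  0.0013, -51.5101, -36.7319,  -0.0002,   0.0131,  -0.    ]), 'tool_pos': array([0.298 , 0.6048, 0.2299]), 'tcp_rot': array([-0.7127, -3.059 ,  0.0035]), 'wrist_force': array([-1.1187,  0.4016, -0.0515]), 'torque': array([ 0.0494, -0.0146, -0.0547]), 'grip_force': 0.0, 'width': 0.9976519123064763}
[[ 0.0256  0.9973 -0.0688  0.4216]
 [-0.9996  0.0266  0.0136  0.0353]
 [ 0.0154  0.0684  0.9975  1.37  ]
 [ 0.      0.      0.      1.    ]]
pack_blue 0.77 [286.2, 175.5] [0.6093 0.0108 0.03  ]
pack_blue 0.7 [363.3, 292.2] [ 0.2808 -0.2173  0.03  ]
orange_channel 0.67 [378.8, 179.3] [ 0.61   -0.2642  0.    ]
rail_mouth 0.7 [292.4, 190.3] [ 0.5669 -0.0081  0.03  ]
shoe_home 0.8 [286.4, 173.0] [0.6166 0.0104 0.03  ]
charger 0.59 [280.3, 178.3] [0.6047 0.0275 0.    ]
tray 0.88 [178.8, 205.7] [0.5158 0.3228 0.    ]
berth 0.89 [188.4, 199.2] [0.5354 0.2946 0.004 ]
tin 0.84 [369.3, 169.5] [ 0.6384 -0.2356  0.    ]
mug 
[... 615 characters left out ...]
508  0.03  ]
pack_blue 0.62 [313.1, 215.2] [0.6068 0.0119 0.03  ]
pack_orange 0.76 [371.1, 318.1] [ 0.5813 -0.3153 -0.    ]
orange_channel 0.95 [373.7, 298.6] [ 0.6149 -0.2728  0.    ]
rail_mouth 0.83 [295.0, 220.3] [0.5542 0.0108 0.03  ]
rail_mouth 0.63 [375.3, 286.2] [ 0.619  -0.2651  0.03  ]
shoe_home 0.64 [317.2, 216.4] [0.6144 0.0031 0.03  ]
shoe_home 0.31 [375.7, 283.3] [ 0.6244 -0.2584  0.03  ]
charger 0.92 [315.0, 222.8] [0.6151 0.0146 0.    ]
tray 0.83 [244.9, 172.8] [0.5229 0.3359 0.    ]
tray 0.54 [308.6, 200.4] [0.6445 0.1156 0.    ]
tray 0.28 [254.3, 177.0] [0.5423 0.2995 0.    ]
berth 0.67 [252.6, 178.1] [0.5332 0.2892 0.004 ]
berth 0.62 [375.8, 216.5] [ 0.7781 -0.0306  0.004 ]
```

View pics/top.png

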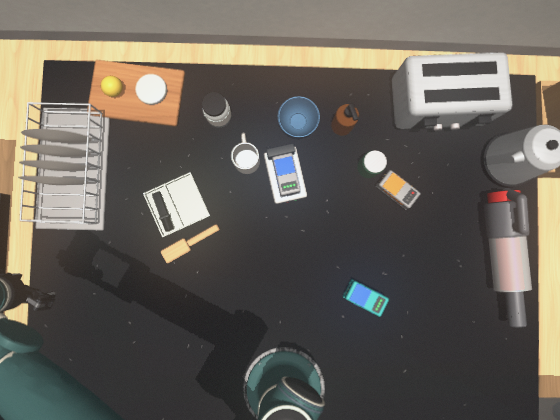

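View pics/side.png

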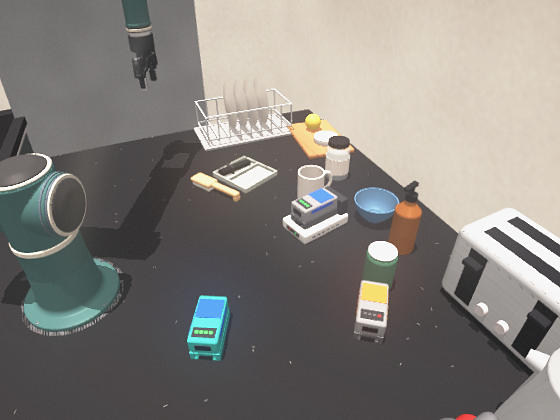

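Top view: charger with blue pack at about (285,175), orange pack (400,189) with its nose up-left beside the tin (374,162). The tray is at (176,205), nozzle on its left, and the turquoise look-alike at (367,297). The side view agrees with this.

```bash
cat >> h.py <<'E'
def go(xyz,ydeg):
    "shift in tool axes and turn about tool z that bring TCP to xyz with tool y at world angle ydeg"
    T=tool(); d=T[:3,:3].T@(np.array(xyz)-T[:3,3]); y=T[:3,1]
    t=-(np.radians(ydeg)-np.arctan2(y[1],y[0])); t=(t+np.pi)%(2*np.pi)-np.pi
    print("shift",d.round(4),"turn",round(t,4)); return d,t
E
python3 - <<'E'
from h import *
p=shot("wrist"); print(np.array(p["hand_eye"]).round(3), p["intrinsics"]); go([.55,.01,.3],-80)
E
```

```text
[[-0.     0.965  0.263  0.066]
 [ 1.     0.    -0.     0.001]
 [-0.     0.263 -0.965 -0.143]
 [ 0.     0.     0.     1.   ]] [[353.22395118   0.         280.0290413 ]
 [  0.         353.22395118 208.69907971]
 [  0.           0.           1.        ]]
shift [-0.4889 -0.4229 -0.0687] turn 2.5093
```

step_arm --series '[-0.04,-0.035,-0.02,0.18,-0.08,-0.07,-0.04,0.36,-0.12,-0.105,-0.06,0.54,-0.16,-0.14,-0.07,0.72,-0.2,-0.175,-0.07,0.9,-0.24,-0.21,-0.07,1.08,-0.28,-0.245,-0.07,1.26,-0.32,-0.28,-0.07,1.44]'

```text
time: 2.25
tool_pos: [0.4621, 0.2113, 0.3016]
tcp_rot: [2.558, 1.823, 0.001]
wrist_force: [0.6, 0.0, -0.4]
width: 1.001
grip_force: 0.0
```

```bash
python3 - <<'E'
from h import *
go([.55,.01,.3],-80); print(tool()[:3,3])
E
```

```text
shift [-0.1616  0.1488  0.0016] turn 1.0636
[0.46208724 0.2113004  0.30162023]
```

step_arm --series '[-0.03,0.03,0,0.18,-0.06,0.06,0,0.36,-0.09,0.09,0,0.54,-0.12,0.12,0,0.72,-0.15,0.14,0,0.9,-0.161,0.149,0,1.06,-0.161,0.149,0,1.063]'

```text
time: 3.12
tool_pos: [0.5512, 0.0116, 0.3012]
tcp_rot: [-3.129, -0.283, 0.0]
wrist_force: [-0.2, -0.0, -0.3]
width: 0.999
grip_force: 0.0
```

```bash
python3 - <<'E'
from h import *
p=shot("wrist"); save(p,"w1.png"); print(tool()[:3,3],tool()[:3,1])
for l,z in [("pack_blue",0.03),("rail_mouth",.03),("shoe_home",.03),("charger",0)]:
    for d in viewer.spot_point(p,l)[:2]: print(l,d["score"],d["point"],back(p,d["point"],z).round(4))
hsv=cv2.cvtColor(p["image"],cv2.COLOR_RGB2HSV)
m=cv2.inRange(hsv,(100,130,60),(125,255,255)); cs=cv2.findContours(m,0,2)[0]
c=max(cs,key=cv2.contourArea); b=cv2.boxPoints(cv2.minAreaRect(c)); print(cv2.contourArea(c),b)
for x in b: print(back(p,x,.087).round(4))
E
```

```text
[0.55098615 0.01243248 0.30127063] [ 1.81465820e-01 -9.83397162e-01 -4.22827195e-04]
pack_blue 0.9 [292.7, 121.0] [0.6108 0.0084 0.03  ]
rail_mouth 0.77 [294.8, 170.0] [ 0.5557 -0.0046  0.03  ]
rail_mouth 0.41 [291.4, 124.2] [0.607  0.0092 0.03  ]
charger 0.27 [74.1, 231.9] [0.4147 0.2743 0.    ]
2364.0 [[264.0102   78.14213]
 [315.31982  74.47715]
 [318.75635 122.58883]
 [267.44672 126.25381]]
[0.6467 0.0453 0.087 ]
[ 0.659  -0.0026  0.087 ]
[ 0.615 -0.015  0.087]
[0.6023 0.0342 0.087 ]
```

View pics/w1.png

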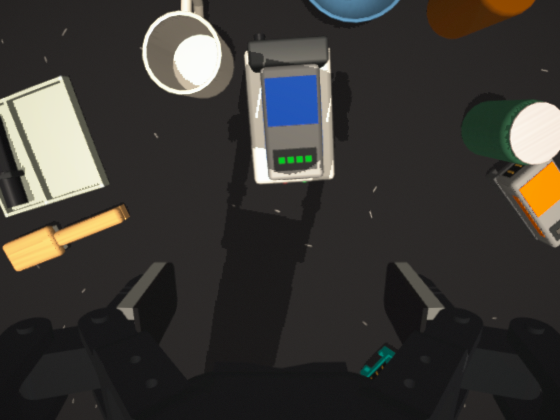

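Charger and blue pack at (290,120), tower end on top at (288,50), mug clear on the left at (182,55). Pack yaw is about 14.6°. Next, a closer look from directly above.

```bash
python3 - <<'E'
from h import *
go([.605,.0085,.17],-75.4)
E
```

```text
shift [0.0524 0.0148 0.1314] turn -0.0715
```

step_arm --series '[0.02,0.005,0.04,-0.03,0.04,0.01,0.08,-0.06,0.052,0.015,0.12,-0.072,0.052,0.015,0.131,-0.072,0.052,0.015,0.131,-0.072]'

```text
time: 4.0
tool_pos: [0.604, 0.0077, 0.1699]
tcp_rot: [-3.116, -0.397, 0.003]
wrist_force: [-0.1, 0.5, 0.8]
width: 1.003
grip_force: 0.0
```

```bash
python3 - <<'E'
from h import *
p=shot("wrist"); save(p,"w2.png"); print(tool()[:3,3],tool()[:3,1])
for l,z in [("pack_blue",0.03),("rail_mouth",.03),("charger",0)]:
    for d in viewer.spot_point(p,l)[:2]: print(l,d["score"],d["point"],back(p,d["point"],z).round(4))
hsv=cv2.cvtColor(p["image"],cv2.COLOR_RGB2HSV)
for n,lo,hi in [("blue",(100,130,60),(125,255,255)),("charger",(0,0,165),(180,60,255))]:
    m=cv2.inRange(hsv,lo,hi); c=max(cv2.findContours(m,0,2)[0],key=cv2.contourArea)
    h=.087 if n=="blue" else .03
    P=np.array([back(p,x[0],h)[:2] for x in c]).astype(np.float32)
    r=cv2.minAreaRect(P); print(n,r,cv2.boxPoints(r).round(4).tolist())
E
```

```text
[0.60498687 0.00758123 0.1714089 ] [ 2.50793274e-01 -9.68040649e-01  1.90740227e-04]
pack_blue 0.69 [280.2, 189.2] [0.6103 0.0098 0.03  ]
charger 0.26 [161.1, 95.0] [0.6585 0.1279 0.    ]
blue ((0.6304572820663452, 0.015460137277841568), (0.045303259044885635, 0.050035011023283005), 14.529704093933105) [[0.6022999882698059, 0.03400000184774399], [0.614799976348877, -0.014399999752640724], [0.6586999893188477, -0.003100000089034438], [0.6460999846458435, 0.04540000110864639]]
charger ((0.6581240892410278, 0.14842893183231354), (0.09733381867408752, 0.11404377967119217), 49.78105545043945) [[0.5831999778747559, 0.14810000360012054], [0.670199990272522, 0.07440000027418137], [0.7330999970436096, 0.14880000054836273], [0.6460000276565552, 0.2223999947309494]]
```

View pics/w2.png

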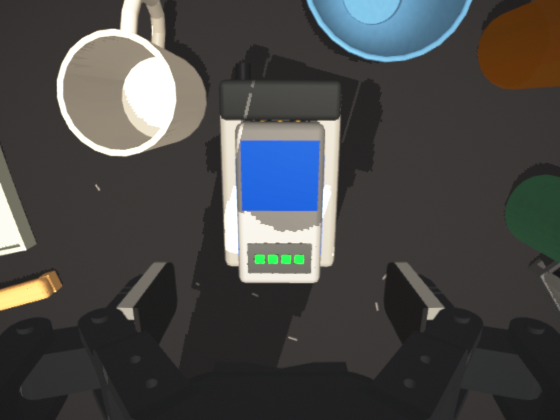

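Pack is centred and straight in view (rear edge row 283, nose row 123), with the mug well clear at columns below 206. Now the grasp.

```bash
python3 - <<'E'
from h import *
go([.6104,.0102,.048],-75.47)
E
```

```text
shift [ 0.0045 -0.0018  0.1249] turn -0.0005
```

step_arm --series '[0.005,-0.001,0.04,0,0.005,-0.001,0.08,0,0.005,-0.001,0.11,0,0.005,-0.001,0.124,0,0.005,-0.001,0.124,0]'

```text
time: 4.82
tool_pos: [0.6094, 0.0094, 0.0464]
tcp_rot: [-3.116, -0.396, 0.001]
wrist_force: [0.4, 1.4, 0.3]
width: 0.999
grip_force: 0.0
```

step_arm --series '[0,0,0,0,0,0,0,0,0,0,0,0,0,0,0,0,0,0,0,0,0,0,0,0]' --gripper 0.3 --newtons 60

```text
time: 5.58
tool_pos: [0.6111, 0.0099, 0.0485]
tcp_rot: [-3.116, -0.396, -0.006]
wrist_force: [-0.4, 1.7, 6.8]
width: 0.671
grip_force: 66.1
```

```bash
python3 - <<'E'
from h import *
s=monitor.read_state(); print(s); print(tool())
E
```

```text
{'time': 5.575, 'q': array([-2.50564047e-02,  3.14777637e-01,  1.90299706e+00,  9.51196163e-04,
        9.20322225e-01,  1.29262046e+00]), 'joint_vel': array([ 0.00023462, -0.00023073,  0.00011534, -0.00065588, -0.00018993,
       -0.00016976]), 'joint_torque': array([-1.30402118e+00, -4.44548249e+01, -2.84137237e+01, -6.77037835e-01,
       -3.68907480e-01, -3.18710587e-02]), 'tool_pos': array([0.61110415, 0.00985582, 0.04853515]), 'tcp_rot': array([-3.11635552, -0.39561454, -0.00560751]), 'wrist_force': array([-0.38280033,  1.71068631,  6.84929172]), 'torque': array([ 0.48974715,  0.22583849, -0.00886385]), 'grip_force': 66.11361980438232, 'width': 0.6706607659072333}
[[ 9.68273426e-01  2.49868415e-01  3.51380508e-03  6.11104145e-01]
 [ 2.49867625e-01 -9.68279775e-01  6.69134667e-04  9.85581764e-03]
 [ 3.56954201e-03  2.30080816e-04 -9.99993603e-01  4.85351536e-02]
 [ 0.00000000e+00  0.00000000e+00  0.00000000e+00  1.00000000e+00]]
```

step_arm --series '[-0.005,0,-0.001,0,-0.015,0,-0.001,0,-0.03,0,-0.001,0,-0.05,0,-0.001,0,-0.07,0,-0.001,0,-0.09,0,-0.001,0,-0.11,0,-0.001,0,-0.127,0,-0.001,0]'

```text
time: 6.58
tool_pos: [0.487, -0.0228, 0.0481]
tcp_rot: [3.116, 0.396, 0.005]
wrist_force: [0.5, -0.2, -3.5]
width: 0.668
grip_force: 65.0
```

step_arm --series '[0,0,0,0]'

```text
time: 6.7
tool_pos: [0.4833, -0.0226, 0.0461]
tcp_rot: [-3.116, -0.396, 0.007]
wrist_force: [0.3, -0.3, -3.7]
width: 0.672
grip_force: 65.0
```

```bash
python3 - <<'E'
from h import *
print(tool()); p=shot("side"); save(p,"s2.png")
t=shot("top"); go([.5344,.2938,.20],-64)
hsv=cv2.cvtColor(t["image"],cv2.COLOR_RGB2HSV)
m=cv2.inRange(hsv,(0,0,120),(180,70,255)); 
c=[c for c in cv2.findContours(m,0,2)[0] if cv2.pointPolygonTest(cv2.convexHull(c),(190,200),False)>=0]
c=max(c,key=cv2.contourArea); P=np.array([back(t,x[0],.014)[:2] for x in c],np.float32); r=cv2.minAreaRect(P); print(r,cv2.boxPoints(r).round(3).tolist())
E
```

```text
[[ 9.68281858e-01  2.49821085e-01 -4.43492927e-03  4.83320332e-01]
 [ 2.49823116e-01 -9.68291486e-01 -9.89125112e-05 -2.26415835e-02]
 [-4.31901468e-03 -1.01217266e-03 -9.99990161e-01  4.60538120e-02]
 [ 0.00000000e+00  0.00000000e+00  0.00000000e+00  1.00000000e+00]]
shift [ 0.1263 -0.294  -0.1538] turn -0.2011
((0.5190941095352173, 0.3285067081451416), (0.14227847754955292, 0.15261788666248322), 26.047645568847656) [[0.421999990940094, 0.3659999966621399], [0.48899999260902405, 0.2290000021457672], [0.6169999837875366, 0.29100000858306885], [0.5490000247955322, 0.42800000309944153]]
```

View pics/s2.png

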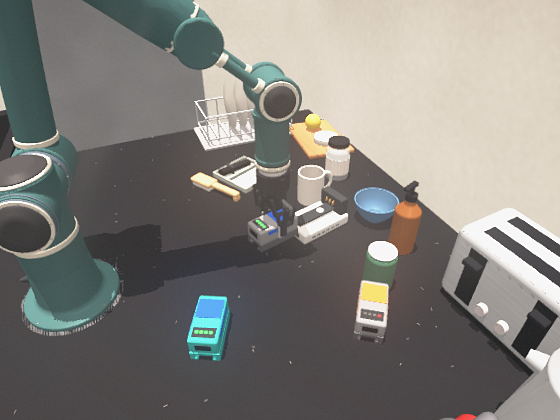

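Blue pack is clear of the rail, in the gripper at (275,222), and the charger at (320,220) is empty. I'll lift and check the berth from just behind it.

```bash
python3 - <<'E'
from h import *
go([.443,.250,.22],-64)
E
```

```text
shift [ 0.0268 -0.2744 -0.1736] turn -0.2011
```

step_arm --series '[0,0,-0.03,0,0,0,-0.08,0,0.0,-0.04,-0.12,0,0.01,-0.09,-0.16,-0.05,0.02,-0.14,-0.174,-0.1,0.027,-0.19,-0.174,-0.15,0.027,-0.24,-0.174,-0.2,0.027,-0.274,-0.174,-0.2]'

```text
time: 7.8
tool_pos: [0.4432, 0.2518, 0.2204]
tcp_rot: [3.06, 0.708, -0.003]
wrist_force: [0.2, -0.5, -3.9]
width: 0.671
grip_force: 66.4
```

step_arm --series '[0,0,0,0,0,0,0,0]'

```text
time: 8.05
tool_pos: [0.4439, 0.2494, 0.2204]
tcp_rot: [3.06, 0.706, -0.003]
wrist_force: [0.3, -0.9, -4.3]
width: 0.667
grip_force: 66.6
```

```bash
python3 - <<'E'
from h import *
p=shot("wrist"); save(p,"w3.png"); print(tool()[:3,3],tool()[:3,0])
for l,z in [("berth",.004),("tray",0)]:
    for d in viewer.spot_point(p,l)[:2]: print(l,d["score"],d["point"],back(p,d["point"],z).round(4))
E
```

```text
[0.44406429 0.24905466 0.22060165] [ 0.8992746   0.43738193 -0.0014967 ]
berth 0.65 [279.7, 74.8] [0.5363 0.295  0.004 ]
tray 0.77 [248.4, 71.4] [0.5262 0.3241 0.    ]
```

View pics/w3.png

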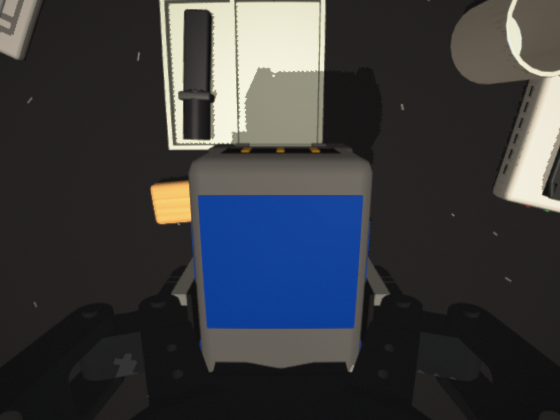

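```bash
python3 - <<'E'
from h import *
p=shot("wrist"); T=tool(); g=cv2.cvtColor(p["image"],cv2.COLOR_RGB2GRAY)
for r in (20,60,100,130): print(r, g[r,155:345].tolist()[:24], g[r,228:246].tolist(), g[r,312:334].tolist())
print(g[135:155,200].tolist())
W=np.eye(3);th=np.radians(26); A=np.array([[np.cos(th),np.sin(th)],[-np.sin(th),np.cos(th)]])
for uv in [(163,20),(166,100),(168,148),(326,20),(324,100),(323,148),(235,20),(237,100)]:
    print(uv,(A@back(p,uv,.016)[:2]).round(4), back(p,uv,.016)[:2].round(4))
print(A@np.array([.5363,.295]),A@T[:2,3])
E
```

```text
20 [33, 34, 33, 42, 106, 212, 221, 219, 203, 139, 81, 74, 91, 130, 172, 212, 222, 224, 223, 224, 224, 224, 224, 224] [230, 230, 230, 230, 229, 209, 116, 162, 224, 231, 231, 231, 231, 231, 231, 231, 231, 231] [230, 230, 230, 230, 229, 205, 144, 182, 227, 230, 228, 187, 102, 44, 33, 34, 34, 34, 33, 32, 34, 34]
60 [35, 35, 35, 35, 36, 39, 83, 180, 225, 228, 225, 169, 98, 76, 81, 136, 216, 229, 230, 230, 230, 231, 231, 231] [237, 237, 238, 238, 238, 235, 196, 125, 138, 168, 227, 237, 238, 238, 238, 238, 239, 238] [238, 237, 238, 237, 232, 168, 146, 232, 237, 236, 223, 111, 44, 36, 35, 36, 35, 35, 35, 35, 35, 34]
100 [34, 36, 35, 35, 35, 34, 34, 35, 47, 114, 200, 231, 232, 213, 142, 85, 78, 102, 149, 215, 233, 234, 230, 201] [241, 242, 242, 242, 242, 242, 242, 229, 119, 144, 228, 242, 242, 243, 243, 242, 234, 174] [145, 145, 145, 143, 121, 102, 134, 144, 145, 138, 77, 31, 21, 22, 22, 22, 22, 22, 21, 21, 22, 21]
130 [35, 36, 34, 35, 34, 35, 35, 36, 36, 36, 35, 83, 204, 233, 235, 224, 134, 82, 78, 106, 180, 232, 237, 237] [243, 243, 243, 243, 243, 244, 244, 242, 224, 118, 122, 153, 180, 219, 230, 241, 243, 242] [143, 144, 143, 136, 108, 118, 139, 144, 140, 97, 44, 22, 20, 21, 22, 22, 22, 21, 20, 21, 22, 22]
[33, 34, 33, 34, 62, 162, 236, 237, 211, 140, 180, 237, 240, 238, 209, 100, 42, 37, 36, 35]
(163, 20) [0.6607 0.1362] [0.5341 0.412 ]
(166, 100) [0.5888 0.138 ] [0.4688 0.3821]
(168, 148) [0.5431 0.1394] [0.427  0.3634]
(326, 20) [ 0.6589 -0.0131] [0.598 0.277]
(324, 100) [ 0.5877 -0.0128] [0.5339 0.2461]
(323, 148) [ 0.5423 -0.013 ] [0.4931 0.226 ]
(235, 20) [0.6591 0.0697] [0.5618 0.3516]
(237, 100) [0.5879 0.0698] [0.4978 0.3204]
[0.61134274 0.0300458 ] [0.50846895 0.02877334]
```

Tray walls show at columns 163–326, front wall at row 148, partition at col ~236. Berth centre comes out at (0.536, 0.295), matching the network. Go over it and lower.

step_arm --series '[0.05,-0.001,0,0,0.1,-0.001,0.03,0,0.103,-0.001,0.08,0,0.103,-0.001,0.13,0,0.103,-0.001,0.17,0,0.103,-0.001,0.185,0,0.103,-0.001,0.19,0,0.103,-0.001,0.19,0]'

```text
time: 9.25
tool_pos: [0.5378, 0.2961, 0.0329]
tcp_rot: [-3.061, -0.705, -0.004]
wrist_force: [0.3, 0.2, -2.8]
width: 0.67
grip_force: 66.3
```

step_arm --series '[0,0,0.002,0,0,0,0.004,0,0,0,0.006,0,0,0,0.006,0]'

```text
time: 9.75
tool_pos: [0.5361, 0.2955, 0.0252]
tcp_rot: [3.061, 0.705, -0.001]
wrist_force: [0.2, 0.3, -4.0]
width: 0.668
grip_force: 66.3
```

step_arm --series '[0,0,0.001,0,0,0,0.002,0,0,0,0.0025,0,0,0,0.0025,0]'

```text
time: 10.25
tool_pos: [0.5364, 0.2956, 0.0228]
tcp_rot: [-3.061, -0.705, -0.0]
wrist_force: [-0.3, 0.2, -4.4]
width: 0.671
grip_force: 66.7
```

step_arm --series '[0,0,0.001,0,0,0,0.001,0,0,0,0.002,0,0,0,0.002,0]'

```text
time: 10.75
tool_pos: [0.5364, 0.2957, 0.0225]
tcp_rot: [3.061, 0.705, 0.0]
wrist_force: [-6.0, -3.2, 10.0]
width: 0.67
grip_force: 68.4
```

step_arm --series '[0,0,-0.001,0,0,0,-0.001,0,0,0,-0.001,0,0,0,-0.001,0]' --gripper 0.85

```text
time: 11.25
tool_pos: [0.5363, 0.2956, 0.0216]
tcp_rot: [3.061, 0.705, -0.0]
wrist_force: [0.2, 0.3, -0.1]
width: 0.848
grip_force: 0.0
```

step_arm --series '[0,0,-0.02,0,0,0,-0.06,0,0,0,-0.11,0,0,0,-0.16,0,-0.05,0,-0.21,0,-0.1,0,-0.24,0,-0.1,0,-0.24,0]' --gripper 1

```text
time: 12.12
tool_pos: [0.446, 0.2518, 0.2673]
tcp_rot: [-3.059, -0.705, -0.013]
wrist_force: [1.1, -0.6, 0.1]
width: 0.999
grip_force: 0.0
```

```bash
python3 - <<'E'
from h import *
p=shot("wrist"); save(p,"w4.png"); s=monitor.read_state(); print(s["wrist_force"])
hsv=cv2.cvtColor(p["image"],cv2.COLOR_RGB2HSV)
m=cv2.inRange(hsv,(100,130,60),(125,255,255)); c=max(cv2.findContours(m,0,2)[0],key=cv2.contourArea)
P=np.array([back(p,x[0],.061)[:2] for x in c]).astype(np.float32); print(cv2.minAreaRect(P))
go([.54,-.34,.30],-43)
t=shot("top"); hsv=cv2.cvtColor(t["image"],cv2.COLOR_RGB2HSV)
for d in viewer.spot_point(t,"pack_orange")[:3]+viewer.spot_point(t,"orange_channel")[:3]: print(d, back(t,d["point"],0))
m=cv2.inRange(hsv,(10,150,150),(25,255,255)); m[:150]=0; m[:,:350]=0
c=max(cv2.findContours(m,0,2)[0],key=cv2.contourArea)
P=np.array([back(t,x[0],.057)[:2] for x in c]).astype(np.float32); print(cv2.minAreaRect(P))
E
```

```text
[-0.53207358  0.53204711  0.03030192]
((0.5552593469619751, 0.3049968481063843), (0.045526329427957535, 0.04989022761583328), 25.919986724853516)
shift [-0.1746  0.5732 -0.0356] turn -0.3674
{'point': [391.8, 190.6], 'score': 0.77} [ 0.57740678 -0.30328368  0.        ]
{'point': [379.2, 180.3], 'score': 0.86} [ 0.60701967 -0.2654367   0.        ]
((0.5906471014022827, -0.2938852906227112), (0.04203856736421585, 0.04560810700058937), 54.37189865112305)
```

View pics/w4.png

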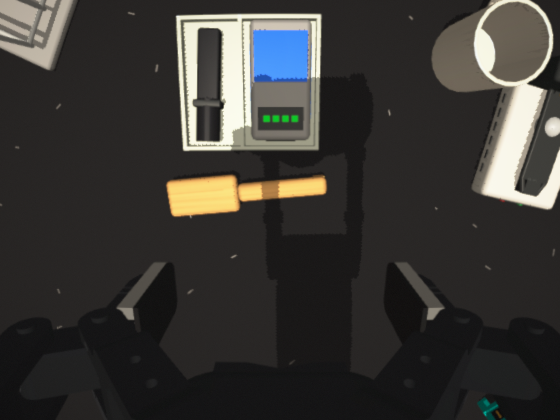

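Blue pack lies flat inside the berth (col 250–312, row 22–140), nozzle and brush undisturbed. Now to the orange pack.

```bash
python3 - <<'E'
from h import *
go([.567,-.313,.19],-37)
E
```

```text
shift [-0.1389  0.5607  0.0714] turn -0.4722
```

step_arm --series '[-0.014,0.056,0,-0.05,-0.028,0.112,0,-0.1,-0.042,0.168,0,-0.15,-0.056,0.224,0,-0.2,-0.07,0.28,0,-0.25,-0.084,0.336,0,-0.3,-0.098,0.392,0,-0.35,-0.11,0.448,0,-0.4]'

```text
time: 13.32
tool_pos: [0.5438, -0.2013, 0.2595]
tcp_rot: [-2.857, -1.3, 0.003]
wrist_force: [0.5, 0.2, 0.3]
width: 0.997
grip_force: 0.0
```

```bash
python3 - <<'E'
from h import *
go([.567,-.313,.19],-37)
E
```

```text
shift [-0.0689  0.0911  0.0693] turn -0.0711
```

step_arm --series '[-0.035,0.045,0.0,-0.035,-0.069,0.091,0.02,-0.071,-0.069,0.091,0.06,-0.071,-0.069,0.091,0.069,-0.071,-0.069,0.091,0.069,-0.071]'

```text
time: 13.95
tool_pos: [0.5661, -0.3102, 0.1907]
tcp_rot: [-2.809, -1.399, 0.003]
wrist_force: [0.2, 0.1, 0.9]
width: 1.0
grip_force: 0.0
```

```bash
python3 - <<'E'
from h import *
p=shot("wrist"); save(p,"w5.png"); T=tool(); print(T[:3,3],T[:3,0])
for l in ("pack_orange","orange_channel"):
    for d in viewer.spot_point(p,l)[:2]: print(l,d["score"],d["point"],back(p,d["point"],0).round(4))
hsv=cv2.cvtColor(p["image"],cv2.COLOR_RGB2HSV)
m=cv2.inRange(hsv,(8,150,130),(28,255,255)); c=max(cv2.findContours(m,0,2)[0],key=cv2.contourArea)
P=np.array([back(p,x[0],.057)[:2] for x in c]).astype(np.float32); print(cv2.minAreaRect(P),cv2.boundingRect(c))
E
```

```text
[ 0.5669744  -0.31046284  0.19262574] [ 6.02126663e-01  7.98400577e-01 -7.08851313e-06]
pack_orange 0.61 [291.2, 180.6] [ 0.5767 -0.3128  0.    ]
pack_orange 0.21 [294.6, 121.7] [ 0.6122 -0.2704  0.    ]
orange_channel 0.81 [295.9, 119.7] [ 0.6142 -0.2697  0.    ]
((0.5925495028495789, -0.2965616285800934), (0.0451783649623394, 0.05011551082134247), 53.10841369628906) (265, 137, 65, 58)
```

View pics/w5.png

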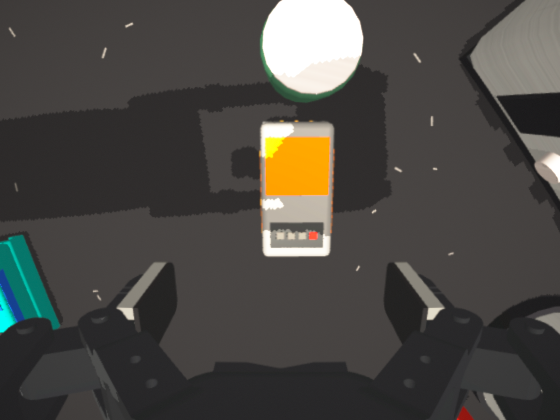

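Orange pack at cols 261–333, rows 122–256, nose up; the tin stands just past it at (313,45). The yaw is 53.1°. Descend and grip.

```bash
python3 - <<'E'
from h import *
go([.5802,-.3130,.0185],-36.9)
E
```

```text
shift [0.0057 0.0108 0.1762] turn -0.0019
```

step_arm --series '[0.006,0.011,0.04,0,0.006,0.011,0.09,0,0.006,0.011,0.135,0,0.006,0.011,0.16,0,0.006,0.011,0.171,0,0.006,0.011,0.171,0]'

```text
time: 14.85
tool_pos: [0.5796, -0.3128, 0.0226]
tcp_rot: [2.811, 1.4, 0.001]
wrist_force: [-1.0, 0.0, -0.6]
width: 0.999
grip_force: 0.0
```

```bash
python3 - <<'E'
from h import *
go([.5802,-.3130,.0185],-36.9);go([.5802,-.3130,.0185],-36.9)
E
```

```text
shift [0.0002 0.0006 0.0041] turn -0.0024
shift [0.0002 0.0006 0.0041] turn -0.0024
```

step_arm --series '[0,0,0.003,0,0,0,0.003,0]'

```text
time: 15.1
tool_pos: [0.5799, -0.3133, 0.0202]
tcp_rot: [2.811, 1.399, 0.002]
wrist_force: [0.1, -0.5, -0.7]
width: 1.001
grip_force: 0.0
```

step_arm --series '[0,0,0,0,0,0,0,0,0,0,0,0,0,0,0,0,0,0,0,0,0,0,0,0]' --gripper 0.3 --newtons 60

```text
time: 15.85
tool_pos: [0.5797, -0.3132, 0.0197]
tcp_rot: [2.811, 1.399, 0.001]
wrist_force: [-0.2, -1.0, 4.9]
width: 0.671
grip_force: 66.0
```

step_arm --series '[0,0,0,0]'

```text
time: 15.98
tool_pos: [0.5797, -0.3133, 0.0197]
tcp_rot: [2.811, 1.399, 0.001]
wrist_force: [0.2, -0.1, 5.3]
width: 0.67
grip_force: 66.0
```

step_arm --series '[0,0,-0.01,0,0,0,-0.03,0,0,0,-0.07,0,0,0,-0.11,0,0,0,-0.14,0,0,0,-0.14,0]'

```text
time: 16.73
tool_pos: [0.5812, -0.314, 0.1633]
tcp_rot: [2.807, 1.397, 0.007]
wrist_force: [-0.2, -0.1, -2.8]
width: 0.675
grip_force: 65.6
```

```bash
python3 - <<'E'
from h import *
go([.4658,-.0272,.13],-75.6)
E
```

```text
shift [ 0.1593 -0.2652  0.0314] turn 0.6725
```

step_arm --series '[0.02,-0.04,0,0.08,0.045,-0.08,0,0.18,0.07,-0.125,0,0.28,0.095,-0.165,0,0.38,0.12,-0.205,0.01,0.48,0.145,-0.24,0.02,0.58,0.159,-0.265,0.031,0.672,0.159,-0.265,0.031,0.672]'

```text
time: 17.73
tool_pos: [0.4598, -0.0243, 0.1249]
tcp_rot: [-3.115, -0.398, 0.009]
wrist_force: [0.2, 0.7, -3.7]
width: 0.673
grip_force: 65.9
```

step_arm --series '[0,0,0,0,0,0,0,0]'

```text
time: 17.98
tool_pos: [0.4639, -0.0269, 0.1279]
tcp_rot: [3.116, 0.394, 0.001]
wrist_force: [-0.1, -0.1, -2.9]
width: 0.668
grip_force: 65.9
```

```bash
python3 - <<'E'
from h import *
print(tool()); go([.4658,-.0272,.0505],-75.6)
p=shot("wrist"); save(p,"w6.png")
E
```

```text
[[ 9.68586708e-01  2.48675687e-01  4.36727066e-04  4.63899518e-01]
 [ 2.48675822e-01 -9.68586730e-01 -2.87318359e-04 -2.69157553e-02]
 [ 3.51558950e-04  3.86896206e-04 -9.99999863e-01  1.27907431e-01]
 [ 0.00000000e+00  0.00000000e+00  0.00000000e+00  1.00000000e+00]]
shift [0.0017 0.0007 0.0774] turn -0.0
```

View pics/w6.png

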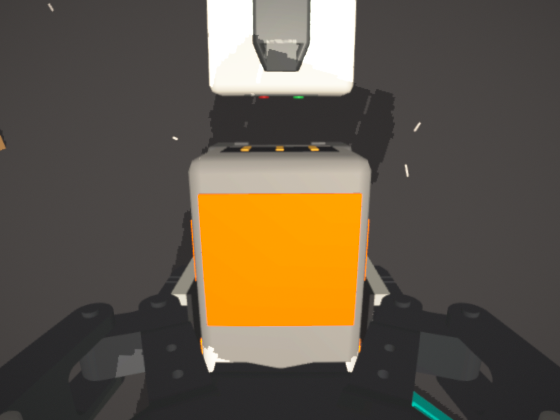

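Pack (centre col 281) is lined up with the rail (lead-in centre col 281, deck 209–355). Lower to rail height.

step_arm --series '[0.001,0.0007,0.03,0,0.001,0.0007,0.06,0,0.001,0.0007,0.075,0,0.001,0.0007,0.0775,0,0.001,0.0007,0.0775,0,0.001,0.0007,0.0775,0]'

```text
time: 18.77
tool_pos: [0.4657, -0.0268, 0.0515]
tcp_rot: [3.116, 0.394, 0.004]
wrist_force: [-0.1, 0.4, -3.0]
width: 0.67
grip_force: 66.0
```

step_arm --series '[0,0,0,0]'

```text
time: 18.9
tool_pos: [0.4653, -0.0267, 0.0512]
tcp_rot: [3.116, 0.394, 0.003]
wrist_force: [-0.8, -0.5, -2.5]
width: 0.666
grip_force: 66.0
```

```bash
python3 - <<'E'
from h import *
go([.4658,-.0272,.0505],-75.6); go([.6111,.0099,.0505],-75.6)
E
```

```text
shift [0.0003 0.0006 0.0007] turn 0.0005
shift [0.1503 0.0009 0.001 ] turn 0.0005
```

step_arm --series '[0.01,0.0006,0.0005,0,0.02,0.0006,0.0005,0,0.028,0.0006,0.0005,0,0.036,0.0006,0.0005,0,0.044,0.0006,0.0005,0,0.052,0.0006,0.0005,0,0.06,0.0006,0.0005,0]'

```text
time: 19.77
tool_pos: [0.5233, -0.0121, 0.0497]
tcp_rot: [-3.117, -0.394, 0.0]
wrist_force: [1.0, 0.0, -3.0]
width: 0.67
grip_force: 66.0
```

step_arm --series '[0.01,0.0001,0,0,0.02,0.0001,0,0,0.03,0.0002,0,0,0.04,0.0002,0,0,0.05,0.0003,0,0,0.06,0.0003,0,0,0.068,0.0003,0,0,0.075,0.0003,0,0]'

```text
time: 20.78
tool_pos: [0.5962, 0.0062, 0.0501]
tcp_rot: [3.116, 0.395, 0.001]
wrist_force: [-2.3, -1.5, 1.3]
width: 0.668
grip_force: 66.5
```

```bash
python3 - <<'E'
from h import *
print(monitor.read_state()["wrist_force"]); go([.6111,.0099,.0505],-75.6)
E
```

```text
[-2.28705852 -1.45270238  1.28732178]
shift [ 0.0154  0.0001 -0.0004] turn 0.0005
```

step_arm --series '[0.003,0,0,0,0.006,0,0,0,0.009,0,0,0,0.011,0,0,0,0.013,0,0,0,0.0145,0,0,0,0.0145,0,0,0]'

```text
time: 21.65
tool_pos: [0.6094, 0.0097, 0.0497]
tcp_rot: [3.117, 0.394, -0.001]
wrist_force: [-2.1, -2.0, 0.2]
width: 0.669
grip_force: 66.4
```

```bash
python3 - <<'E'
from h import *
print(monitor.read_state()["wrist_force"]); go([.6111,.0099,.0505],-75.6)
p=shot("wrist")
hsv=cv2.cvtColor(p["image"],cv2.COLOR_RGB2HSV)
m=cv2.inRange(hsv,(8,150,130),(28,255,255)); c=max(cv2.findContours(m,0,2)[0],key=cv2.contourArea)
P=np.array([back(p,x[0],.087)[:2] for x in c]).astype(np.float32); r=cv2.minAreaRect(P); print(r)
print("vs home panel", (np.array(r[0])-[.6305,.0155])@[.968,.25])
E
```

```text
[-2.06560981 -1.98680298  0.175736  ]
shift [ 0.0017  0.0002 -0.0008] turn 0.0005
((0.6291395425796509, 0.015185242518782616), (0.046409450471401215, 0.05069231986999512), 14.489211082458496)
vs home panel -0.0013956121532022463
```

step_arm --series '[0.0005,0,0,0,0.001,0,0,0,0.0015,0,0,0,0.002,0,0,0,0.002,0,0,0]'

```text
time: 22.32
tool_pos: [0.6112, 0.0102, 0.0497]
tcp_rot: [3.117, 0.394, -0.001]
wrist_force: [-3.6, -3.7, 0.9]
width: 0.672
grip_force: 66.5
```

step_arm --series '[0.0005,0,0,0,0.001,0,0,0,0.001,0,0,0]'

```text
time: 22.7
tool_pos: [0.6111, 0.0102, 0.0497]
tcp_rot: [3.117, 0.394, -0.004]
wrist_force: [-7.1, -3.4, 4.2]
width: 0.665
grip_force: 66.9
```

step_arm --series '[0.001,0,0,0,0.002,0,0,0,0.003,0,0,0,0.003,0,0,0]'

```text
time: 23.2
tool_pos: [0.6111, 0.0102, 0.0498]
tcp_rot: [3.116, 0.394, -0.014]
wrist_force: [-17.2, -6.1, 12.2]
width: 0.673
grip_force: 67.9
```

```bash
python3 - <<'E'
from h import *
print(monitor.read_state()["wrist_force"]); go([.6111,.0099,.0505],-75.6)
p=shot("wrist")
hsv=cv2.cvtColor(p["image"],cv2.COLOR_RGB2HSV)
m=cv2.inRange(hsv,(8,150,130),(28,255,255)); c=max(cv2.findContours(m,0,2)[0],key=cv2.contourArea)
P=np.array([back(p,x[0],.087)[:2] for x in c]).astype(np.float32); r=cv2.minAreaRect(P); print(r)
print("vs home panel", (np.array(r[0])-[.6305,.0155])@[.968,.25])
for l in ("detent","pack_orange"): print(viewer.spot_point(p,l)[:1])
E
```

```text
[-17.18448445  -6.14927766  12.16663096]
shift [-0.0001  0.0003 -0.0007] turn 0.0
((0.631051242351532, 0.01571088284254074), (0.046805597841739655, 0.05064166337251663), 14.569389343261719)
vs home panel 0.0005863233069181933Traceback (most recent call last):
  File "<stdin>", line 8, in <module>
ValueError: it knows: berth, bowl, brush, charger, jar, mug, nozzle, orange_channel, pack_blue, pack_orange, rail_mouth, shoe_home, soap, tin, tray
```

step_arm --series '[-0.002,0,0,0,-0.004,0,0,0,-0.005,0,0,0,-0.006,0,0,0,-0.006,0,0,0]'

```text
time: 23.88
tool_pos: [0.6102, 0.0099, 0.0499]
tcp_rot: [3.117, 0.395, 0.002]
wrist_force: [1.4, -1.1, -3.9]
width: 0.671
grip_force: 66.0
```

step_arm --series '[-0.0005,0,0,0,-0.001,0,0,0,-0.001,0,0,0]'

```text
time: 24.25
tool_pos: [0.6086, 0.0095, 0.0498]
tcp_rot: [3.117, 0.394, 0.0]
wrist_force: [1.5, -1.9, -2.8]
width: 0.669
grip_force: 66.0
```

step_arm --series '[-0.0005,0,0,0,-0.001,0,0,0,-0.001,0,0,0]'

```text
time: 24.62
tool_pos: [0.6078, 0.0093, 0.0499]
tcp_rot: [3.117, 0.394, 0.001]
wrist_force: [2.6, -1.7, -2.4]
width: 0.671
grip_force: 66.0
```

step_arm --series '[-0.0005,0,0,0,-0.001,0,0,0,-0.001,0,0,0]'

```text
time: 25.0
tool_pos: [0.6071, 0.0091, 0.0501]
tcp_rot: [3.117, 0.394, 0.002]
wrist_force: [2.4, -1.8, -0.5]
width: 0.673
grip_force: 66.0
```

step_arm --series '[-0.0005,0,0,0,-0.001,0,0,0,-0.001,0,0,0]'

```text
time: 25.38
tool_pos: [0.6063, 0.0089, 0.0503]
tcp_rot: [3.117, 0.394, 0.002]
wrist_force: [3.4, -0.2, 0.6]
width: 0.673
grip_force: 66.1
```

step_arm --series '[0,0,0.001,0,0,0,0.0015,0,0,0,0.0015,0]'

```text
time: 25.75
tool_pos: [0.6064, 0.0089, 0.0497]
tcp_rot: [3.117, 0.394, 0.002]
wrist_force: [3.0, 0.8, 6.4]
width: 0.669
grip_force: 67.3
```

step_arm --series '[0.001,0,0,0,0.002,0,0,0,0.002,0,0,0]'

```text
time: 26.12
tool_pos: [0.6064, 0.0089, 0.0496]
tcp_rot: [3.116, 0.395, -0.004]
wrist_force: [-3.9, -2.3, 10.6]
width: 0.671
grip_force: 67.8
```

step_arm --series '[0.001,0,0,0,0.002,0,0,0,0.002,0,0,0]'

```text
time: 26.5
tool_pos: [0.6078, 0.0092, 0.0497]
tcp_rot: [3.116, 0.394, -0.006]
wrist_force: [-6.4, -1.9, 12.8]
width: 0.67
grip_force: 67.9
```

step_arm --series '[0.001,0,0,0,0.002,0,0,0,0.002,0,0,0]'

```text
time: 26.88
tool_pos: [0.6092, 0.0096, 0.0497]
tcp_rot: [3.116, 0.395, -0.008]
wrist_force: [-7.5, -1.3, 13.6]
width: 0.672
grip_force: 68.0
```

step_arm --series '[0.001,0,0,0,0.002,0,0,0,0.002,0,0,0]'

```text
time: 27.25
tool_pos: [0.6111, 0.0101, 0.0497]
tcp_rot: [3.116, 0.395, -0.008]
wrist_force: [-7.2, -2.2, 14.0]
width: 0.673
grip_force: 68.1
```

step_arm --series '[0.001,0,0,0,0.002,0,0,0,0.002,0,0,0]'

```text
time: 27.62
tool_pos: [0.6111, 0.0101, 0.0497]
tcp_rot: [3.116, 0.395, -0.014]
wrist_force: [-14.2, -4.2, 19.6]
width: 0.673
grip_force: 68.7
```

step_arm --series '[0.001,0,0,0,0.002,0,0,0,0.002,0,0,0]'

```text
time: 28.0
tool_pos: [0.611, 0.0102, 0.0496]
tcp_rot: [3.116, 0.395, -0.021]
wrist_force: [-18.7, -6.1, 24.2]
width: 0.667
grip_force: 69.3
```

step_arm --series '[-0.002,0,0,0,-0.004,0,-0.0005,0,-0.005,0,-0.001,0,-0.006,0,-0.001,0,-0.006,0,-0.001,0]'

```text
time: 28.62
tool_pos: [0.6112, 0.0102, 0.0497]
tcp_rot: [3.117, 0.395, -0.001]
wrist_force: [0.1, -0.8, 7.1]
width: 0.672
grip_force: 67.0
```

step_arm --series '[-0.001,0,0,0,-0.002,0,0,0,-0.002,0,0,0]'

```text
time: 29.0
tool_pos: [0.6107, 0.01, 0.0499]
tcp_rot: [3.117, 0.394, 0.004]
wrist_force: [5.3, 0.5, 4.8]
width: 0.67
grip_force: 66.9
```

step_arm --series '[0.001,0,0,0,0.001,0,-0.0005,0]'

```text
time: 29.25
tool_pos: [0.6106, 0.01, 0.0498]
tcp_rot: [3.117, 0.395, 0.0]
wrist_force: [4.9, 0.0, 2.8]
width: 0.673
grip_force: 66.9
```

step_arm --series '[0,0,0,0,0,0,0,0,0,0,0,0,0,0,0,0]' --gripper 0.85

```text
time: 29.75
tool_pos: [0.61, 0.01, 0.0493]
tcp_rot: [-3.117, -0.394, 0.002]
wrist_force: [-0.5, 0.1, -0.4]
width: 0.845
grip_force: 0.0
```

step_arm --series '[0,0,-0.02,0,0,0,-0.06,0,0,0,-0.1,0,-0.005,0,-0.123,0,-0.005,0,-0.123,0,-0.005,0,-0.123,0]' --gripper 1

```text
time: 30.5
tool_pos: [0.6053, 0.0088, 0.1725]
tcp_rot: [-3.117, -0.394, 0.001]
wrist_force: [-0.3, -0.2, -0.6]
width: 0.997
grip_force: 0.0
```

```bash
python3 - <<'E'
from h import *
p=shot("wrist"); save(p,"w7.png"); print(tool()[:3,3])
hsv=cv2.cvtColor(p["image"],cv2.COLOR_RGB2HSV)
m=cv2.inRange(hsv,(8,150,130),(28,255,255)); c=max(cv2.findContours(m,0,2)[0],key=cv2.contourArea)
P=np.array([back(p,x[0],.087)[:2] for x in c]).astype(np.float32); r=cv2.minAreaRect(P); print(r)
print("vs home panel", (np.array(r[0])-[.6305,.0155])@[.968,.25])
E
```

```text
[0.60481645 0.00880929 0.17167256]
((0.6309110522270203, 0.015580838546156883), (0.04585576057434082, 0.05032733827829361), 14.429705619812012)
vs home panel 0.0004181081922948851
```

View pics/w7.png

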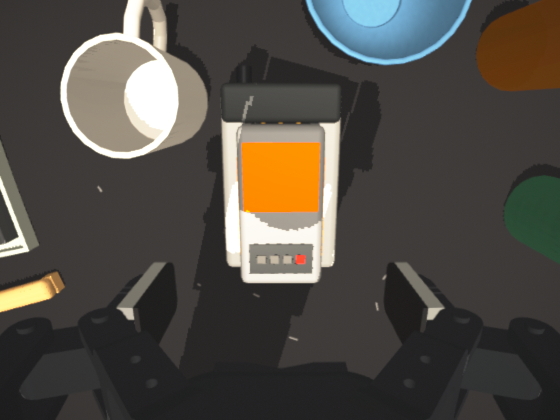

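The orange pack sits where the blue one was (panel rows 142–212, rear edge row 283), within 0.5 mm of home. Everything else is in place, so I'm handing in.

```bash
python3 -c "
from workcell import job; print(job.finish_job())"
```

```text
the job is handed in; nothing more can be done
None
```

The job is handed in: the blue pack lies flat in the tray's empty berth, and the orange pack is on the charger within about 0.5 mm of home. It resisted a gentle 5 N pull before release, though I could not read the detent directly.

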